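Put the grip trainer away and prop the kit box open to air

TASK

Lift the lid of the blue kit box right back until it leans open by itself, and lay the steel grip trainer flat inside the box. Then flip up the steel stay on the box's front wall until it stops, just past upright, and lower the lid gently onto it, so that the lid is left propped part-open on its stay and the trainer can air. Leave the kettlebell, the white ring and the spring clip where they are.

Things in the scene. Friction and masses are not known exactly. Their poses are not given: they have to be found in the camera images.
- kitbox: Fixed deep blue plastic box, open-topped, 150 (x) x 240 (y) x 75 mm high, walls and floor 5 mm thick, turned by up to 0.22 rad. Origin: centre of its underside, on the table. x points from the front wall (robot side) to the rear wall with the lid hinge, y to the left as the robot sees it, z up.
- lid_hinge (a point): The middle of the lid's hinge line on the rear rim, 75 mm behind the box origin and 75 mm up; the hinge line runs along the box's y axis. Axes as the box.
- lid (a joint): Lid angle, rad: 0 shut (level), grows as the front edge rises, stop at 1.78. Plain grey plate, 190 mm from hinge to front edge x 250 x 8 mm, 0.28 to 0.44 kg; shut, its underside is 75 mm up and it overhangs the front wall by 40 mm. It falls shut from below 1.5 and leans back on its stop by itself above 1.6. On the raised stay it rests at 0.47.
- lid_tab (a point): Middle of the lid's handle: a plain grey tab 36 mm wide along the hinge, 14 mm thick, 40 mm out from the middle of the front edge. The point is 212 mm from the hinge line, 22 mm beyond the edge and 7 mm above the underside plane. Pinched along the hinge direction, it can turn between the fingers. Lid axes: shut, x points to the hinge, y left along it, z up.
- stay (a joint): Stay angle, rad: 0 lying level along the front wall (under the shut lid's overhang), grows as the free end rises; stop at 1.75, just past upright, where it stays; below 1.45 it falls back. Flat steel bar 9 x 14 mm, 110 mm from pivot to round tip, 0.08 kg. It turns about the box's x axis: lying it points from the pivot to the box's -y; raised it leans a little to +y.
- stay_pivot (a point): The stay's pivot on the front wall, in the middle of the bar's thickness: at x -83, y +90, z +45 mm in the box's frame. Axes as the box.
- stay_pin (a point): Grip point on the stay's finger pin, a round steel pin 12 mm thick, 45 mm out of the bar towards the robot, 95 mm from the pivot. The point is on the pin's axis, 34 mm before the bar's mid-plane and 15 mm short of the pin's end (lying: x -117, y -5, z +45 mm in the box's frame). x along the pin, to the box. Pinched from above along the box's y, it can turn between the fingers.
- trainer: Loose steel hand-grip trainer, 109 x 66 x 22 mm high, 0.14 to 0.28 kg, lying flat left or right of the box at any yaw: two 22 mm round handles in a narrow V joined by a dark coil. Origin on its underside, mid-length; x along it to the coil, z up. Grip both handles across y, 57 mm wide at x = -15 mm, near its balance. It fits in with its length along the box's x.
- ring: Loose white hard-silicone ring, 84 mm outside, 22 mm high, origin centre of underside. Bystander, lying on the side of the box opposite to the trainer.
- kettlebell: Loose small dark cast-iron kettlebell, 76 mm wide, 111 mm high to the top of its handle, origin centre of underside. Bystander behind the box on the left.
- clip: Loose red barbell spring clip, a 60 mm ring 30 mm high with two lever arms, 112 mm long in all, origin centre of the ring's underside. Bystander behind the box on the right.
Mind the look-alikes: they are no part of the job. Leave any yellow look-alike of the trainer alone.

How it is judged:
On the way, in this order (a step that is already met when the one before it is completed fails the run):
1. the lid is lifted right back past upright, with the stay still down (value of joint lid above 1.58 rad and value of joint stay below 0.6 rad), for 0.2 s.
2. the trainer lies flat inside the box, let go, while the lid leans open (x of trainer in the frame of kitbox between -0.07 and 0.07 m and y of trainer in the frame of kitbox between -0.115 and 0.115 m and z of trainer in the frame of kitbox between -0.005 and 0.03 m and angle between trainer's own z axis and vertical below 0.3 rad and contact force between the fingers and trainer below 0.1 N and value of joint lid above 1.5 rad), for 0.2 s.
3. the stay is flipped up past upright, before the lid comes down (value of joint stay above 1.62 rad and value of joint lid above 0.6 rad), for 0.2 s.
At the end, for the whole second after the job is handed in: The lid rests still on the raised stay (lid angle 0.42 to 0.52 rad, stay angle above 1.62 rad), and the trainer lies still and flat (within 0.3 rad) on the floor of the box, its origin within the box's walls (value of joint lid between 0.42 and 0.52 rad and velocity of joint lid between -0.05 and 0.05 rad/s and value of joint stay above 1.62 rad and x of trainer in the frame of kitbox between -0.07 and 0.07 m and y of trainer in the frame of kitbox between -0.115 and 0.115 m and z of trainer in the frame of kitbox between -0.005 and 0.03 m and angle between trainer's own z axis and vertical below 0.3 rad and linear speed of trainer below 0.02 m/s); the robot touches nothing.
It fails at once if the lid is dropped: it comes down faster than 4 rad/s (velocity of joint lid below -4 rad/s).
It fails at once if the ring is shifted by more than 30 mm (distance of ring from where it was at the start of the episode above 0.03 m).
It fails at once if the kettlebell is shifted by more than 30 mm (distance of kettlebell from where it was at the start of the episode above 0.03 m).
It fails at once if the clip is shifted by more than 30 mm (distance of clip from where it was at the start of the episode above 0.03 m).
It also fails if it takes over 72 s, if anything falls off the work surface, if the arm or the gripper's body presses on something with over 40 N, if the wrist force passes 120 N, or if a joint passes its speed limit or range.

ROBOT

A 6-joint arm with a two-finger parallel gripper is mounted at the origin on the work surface. World frame = base frame: x ahead of the robot, y to its left, z up, the work surface at z = 0. Lengths are in m, angles in rad, forces in N, time in s.
With the tool pointing down it reaches from about 0.425 to 0.95 m from the base axis. Payload 3.5 kg.
Tool frame: the origin (TCP) lies midway between the tips of the shut fingers; the grasp point (between the pads) lies 19 mm behind it; z points along the fingers, y is the line along which they close (so a half turn about z gives the same grasp; the last joint's range is limited). The gripper opens to 85 mm and grips with 20 to 120 N. Pads are 22 mm wide; open, the fingers measure 114 mm over their backs; the gripper's body (76 mm by 85 mm) begins 54 mm behind the grasp point. The pads swing forward as they close: fully open they stand 13 mm farther back than shut.
Start: joints at [-1.309, 0.286, 1.577, -0, 1.279, -0.15], TCP at [0.27, -0.619, 0.231] pointing down, gripper open.
Joint ranges: [-2.77, 2.77], [-0.9, 2.22], [0.21, 2.48], [-1.53, 4.67], [0.24, 2.81], [-2.84, 2.84]. Speed limits (rad/s): [2.79, 2.79, 3.14, 3.14, 3.14, 3.14].

INTERFACE

Orientations are given as a unit quaternion [x, y, z, w].
In Python, from plant import ctrl, cams, order gives the robot as it stands.
- The arm moves only by the tool move_arm, never from a script. Its argument "plan" is one flat list of numbers, 7 for each row, row after row: the shift along the world's x, y, z in mm, then the turn, a rotation vector about the world's x, y, z in degrees, then the finger opening in mm, from 0 to 85.4. A call has 1 to 12 rows; each row shifts and turns the commanded pose from where the row before left it; what a row does not reach is not made up. A row lasts 1/10 s, in which the tool goes at most 50 mm and 8.59 degrees, less where a joint would pass 70% of its speed; a pose out of reach is approached as far as the arm can. A call is refused whole if a number of a shift passes 50 or a number of a turn 8.59, either way. A call with a gripper value outside its range is refused whole. The fingers move at their own pace and stop on an object; "newtons" is the grip in N (left out, the last holds). Time passes only in rows, so rows that do not move let the fingers close. It gives the time, the measured TCP pose, the force, the opening and the grip force at its end, in the units of the state.
- ctrl.get_state(): the state, without advancing time (a new reading comes with each control period).
- cams.read_camera(name): name is "scene" or "top" or "wrist"; returns a dict with "color" (420x560x3 uint8, red, green, blue), "fov_y" (degrees; the focal length in pixels is half the picture's height over the tangent of half this angle, whatever the lens; pixels are square), "cx", "cy" (the principal point, pixels), "origin" and "orientation" of the camera in the world; the wrist camera has in their place "T_tool_cam" (4x4, takes a point from camera to tool coordinates, whose origin is the TCP and whose axes are the flange's). Camera axes: x right, y up, looking along -z (the intrinsics and any distortion apply to the point x, -y, -z); pixel columns grow to the right and rows downward; lengths in m; the calibration is good to about 2 mm. A picture is of the moment at which its call begins: read the wrist's pose just before it. There is no depth.
- order.sign_off(): hands the job in; it is judged then, once.
The state is a dict: "time": time; "qpos": joint angles; "dq": joint speeds; "joint_efforts": joint torques, N m; "eef_pos": TCP position; "tcp_rot": TCP orientation; "contact_force": force on the tool from outside, world axes, zero at the start; "wrist_torque": the same for the moment, N m; "opening": opening from 0.0 (shut) to 1.0 (fully open); "finger_force": force on a finger pad.
Only numpy, scipy, OpenCV 4.12 (cv2) and the standard library are available. Lean on these libraries where they do the work, as an engineer would, in place of code of your own. Each camera call takes 0.05 s, during which the arm holds its last target. There are 200 camera calls.

## Working session

There is one attempt and no reset: what is moved stays moved. The work goes in short steps, Python scripts to look and compute and a tool call to move; the robot and the scene stay as the last step left them, time stands still between calls to the robot, and variables do not carry over. Pictures are saved under pics/ and viewed, at most 10 in all, crops included, and the job is handed in when it is done.

Besides the shell and the picture viewer there is one more tool, called after ">>>" by a JSON object that holds its "api" and its "payload". move_arm: Moves the arm, as the interface text tells. Its arguments: {"type":"object","properties":{"plan":{"type":"array","items":{"type":"number"}},"newtons":{"type":"number"}},"required":["plan"]}

```bash
ls; mkdir -p pics
python3 - <<'E'
from plant import ctrl,cams
import cv2,pickle
s=ctrl.get_state();print({k:s[k] for k in('time','eef_pos','tcp_rot','contact_force','opening')})
d={}
for n in("scene","top","wrist"):
    c=cams.read_camera(n);d[n]=c
    print(n,{k:v for k,v in c.items() if k!='color'})
    cv2.imwrite(f'pics/{n}0.png',c['color'][:,:,::-1])
pickle.dump(d,open('d0.pkl','wb'))
E
```

```text
pics
{'time': 0.0, 'eef_pos': array([ 0.27002136, -0.61790023,  0.22993346]), 'tcp_rot': array([ 9.78876496e-01,  2.04448875e-01, -6.42868858e-05, -1.20818194e-03]), 'contact_force': array([0.12742215, 0.10991008, 0.79296739]), 'opening': 0.9991794080580519}
scene {'fov_y': 51.39082804213819, 'cx': 281.91038834430924, 'cy': 206.3128426494131, 'origin': array([ 0.88828921, -0.53727019,  1.012321  ]), 'orientation': array([0.24462025, 0.08057562, 0.27633921, 0.92590774])}
top {'fov_y': 50.46147120144567, 'cx': 278.221649832858, 'cy': 209.64700121552676, 'origin': array([ 0.4523083 , -0.10387831,  1.25065276]), 'orientation': array([ 0.0379366 , -0.02788514, -0.69680832,  0.71571041])}
wrist {'fov_y': 71.72629610463099, 'cx': 277.46278815961455, 'cy': 211.7067758824721, 'T_tool_cam': array([[ 2.93799945e-04,  9.60594343e-01,  2.77953993e-01,
         7.09728182e-02],
       [ 9.99999752e-01, -1.04380983e-04, -6.96273827e-04,
        -1.20355433e-04],
       [-6.39823588e-04,  2.77954129e-01, -9.60594135e-01,
        -1.41927559e-01],
       [ 0.00000000e+00,  0.00000000e+00,  0.00000000e+00,
         1.00000000e+00]])}
```

View pics/scene0.png

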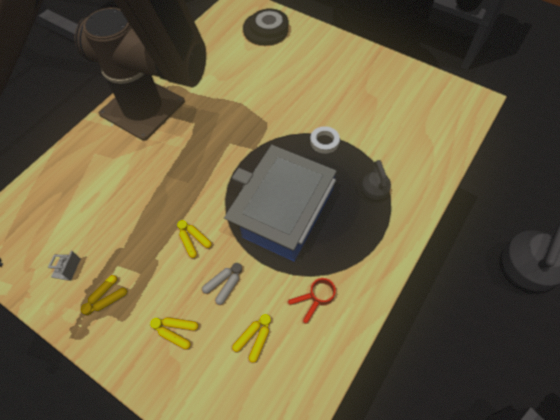

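View pics/top0.png

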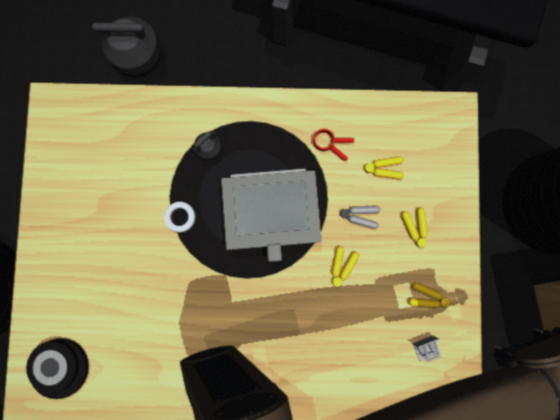

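```bash
cat > h.py <<'E'
import numpy as np,cv2,pickle
from scipy.spatial.transform import Rotation as R
def campose(c,s=None):
    if 'origin' in c: return R.from_quat(c['orientation']).as_matrix(),np.array(c['origin'])
    T=np.array(c['T_tool_cam']);Rt=R.from_quat(s['tcp_rot']).as_matrix()
    return Rt@T[:3,:3],Rt@T[:3,3]+s['eef_pos']
def foc(c): return 210/np.tan(np.radians(c['fov_y'])/2)
def proj(c,P,s=None):
    M,o=campose(c,s);p=(np.atleast_2d(P)-o)@M;f=foc(c)
    return np.c_[c['cx']+f*p[:,0]/-p[:,2],c['cy']-f*p[:,1]/-p[:,2]]
def ray(c,uv,s=None):
    M,o=campose(c,s);f=foc(c);d=M@np.array([(uv[0]-c['cx'])/f,-(uv[1]-c['cy'])/f,-1]);return o,d/np.linalg.norm(d)
def onz(c,uv,z,s=None):
    o,d=ray(c,uv,s);return o+d*(z-o[2])/d[2]
def tri(rs):
    A=0;b=0
    for o,d in rs:
        Q=np.eye(3)-np.outer(d,d);A=A+Q;b=b+Q@o
    x=np.linalg.solve(A,b);return x,[np.linalg.norm((np.eye(3)-np.outer(d,d))@(x-o)) for o,d in rs]
def crop(c,u,v,w,h,k,fn):
    im=c['color'][v:v+h,u:u+w,::-1];cv2.imwrite(fn,cv2.resize(im,None,fx=k,fy=k,interpolation=cv2.INTER_CUBIC))
E
python3 - <<'E'
from h import *
d=pickle.load(open('d0.pkl','rb'))
crop(d['top'],210,150,200,150,4,'pics/tc.png');crop(d['scene'],190,120,200,195,3,'pics/sc.png')
E
```

```text
(no output)
```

View pics/tc.png

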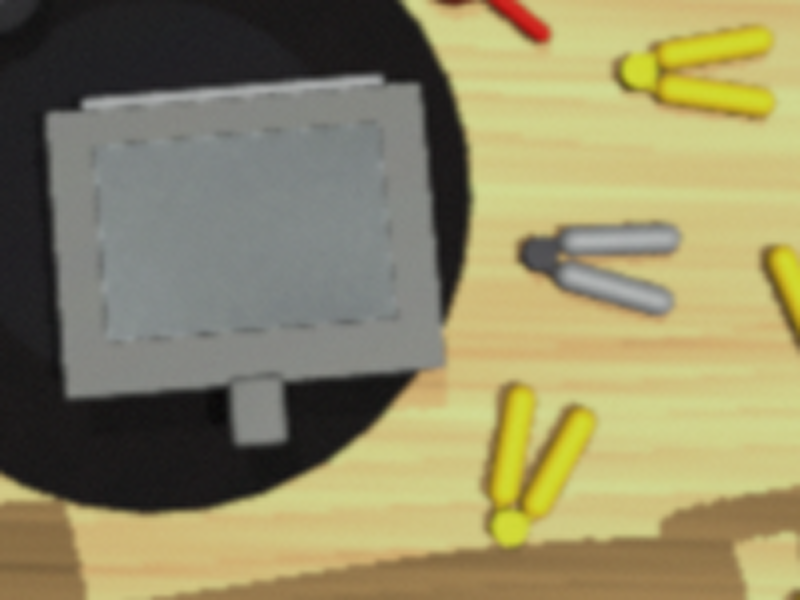

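View pics/sc.png

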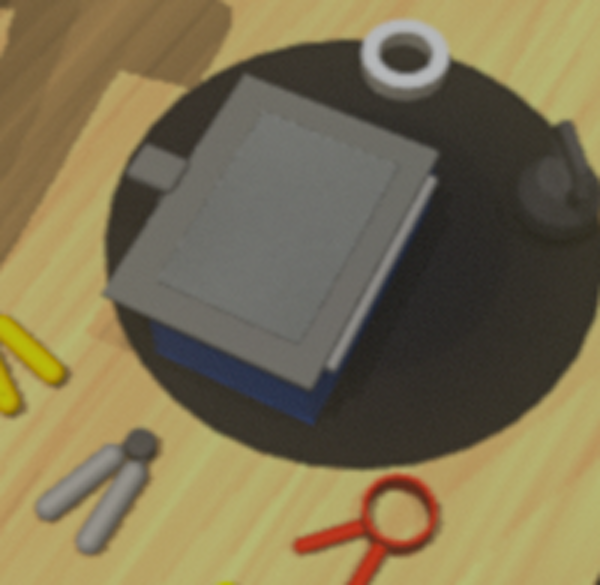

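```bash
cat > fit.py <<'E'
from h import *
from scipy.optimize import least_squares
d=pickle.load(open('d0.pkl','rb'));T=d['top'];S=d['scene']
ft=lambda a:(np.array(a,float)+.5)/4-.5+[210,150]
fs=lambda a:(np.array(a,float)+.5)/3-.5+[190,120]
t=ft([[46,114],[420,84],[444,365],[68,397]]);s=fs([[438,153],[313,389],[104,294],[247,75]])
for a,b in zip(t,s): print('tri',*tri([ray(T,a),ray(S,b)]))
L=np.array([[.075,.125],[.075,-.125],[-.115,-.125],[-.115,.125]])
def pts(p,z):
    c,n=np.cos(p[2]),np.sin(p[2]);return np.c_[L@np.array([[c,n],[-n,c]])+p[:2],np.full(4,z)]
def res(p,full=0):
    P=pts(p,p[3]); return np.r_[(proj(T,P)-t).ravel(),(proj(S,P)-s).ravel()]
r=least_squares(res,[.5,-.1,.1,.083]);print('box x y yaw ztop',r.x,np.round(r.fun,1))
for n,a,b in(('coil',(540,254),(140,446)),('tipA',(672,239),(90,545)),('tipB',(664,299),(47,508))):
    print(n,*tri([ray(T,ft(a)),ray(S,fs(b))]),onz(T,ft(a),.011),onz(S,fs(b),.011))
E
python3 fit.py
```

```text
tri [0.64089299 0.06782946 0.07827364] [np.float64(0.00131975232369856), np.float64(0.0013197523236986716)]
tri [ 0.66895123 -0.17917794  0.07826344] [np.float64(0.0007738226032581738), np.float64(0.0007738226032581459)]
tri [ 0.48188913 -0.19960783  0.07726377] [np.float64(0.0005930708412823805), np.float64(0.0005930708412824276)]
tri [0.45472765 0.04684528 0.07902177] [np.float64(0.00010297606247724264), np.float64(0.00010297606247715828)]
box x y yaw ztop [ 0.58130239 -0.06333366  0.11147755  0.0767361 ] [-0.1  0.1 -0.2 -0.4  0.4  0.5 -0.4  0.6  1.1  0.  -0.1  0.5 -0.2  0.1
 -0.2 -0. ]
coil [ 0.56252341 -0.27108136  0.00782465] [np.float64(0.0010297907184967955), np.float64(0.0010297907184966795)] [ 0.56295001 -0.2699093   0.011     ] [ 0.56283069 -0.27265306  0.011     ]
tipA [ 0.57711319 -0.36126797  0.00735588] [np.float64(0.0013418098823570854), np.float64(0.0013418098823569135)] [ 0.57584518 -0.36150799  0.011     ] [ 0.57918836 -0.36095497  0.011     ]
tipB [ 0.53335821 -0.35595779  0.01403723] [np.float64(0.0004333951680501302), np.float64(0.00043339516805007824)] [ 0.53384555 -0.35624852  0.011     ] [ 0.53197059 -0.35571711  0.011     ]
```

>>> {"api": "move_arm", "payload": {"plan": [15.5,49,-6,0,0,-1.6,85,15.5,49,-6,0,0,-1.6,85,15.5,49,-6,0,0,-1.6,85,15.5,49,-6,0,0,-1.6,85,15.5,49,-6,0,0,-1.6,85,15.5,49,-6,0,0,-1.6,85,15.5,49,-6,0,0,-1.6,85,15.5,49,-6,0,0,-1.6,85,15.5,49,-6,0,0,-1.6,85,15.5,49,-6,0,0,-1.6,85,15.5,49,-6,0,0,-1.2,85,0,0,0,0,0,0,85], "newtons": 60}}

```text
time: 1.35
eef_pos: [0.4348, -0.0922, 0.1663]
tcp_rot: [0.998, 0.06, -0.001, -0.001]
contact_force: [0.6, -1.4, -0.3]
opening: 0.995
finger_force: 0.0
```

```bash
cat > look.py <<'E'
import sys
from h import *
from plant import ctrl,cams
s=ctrl.get_state();c=cams.read_camera(sys.argv[1]);pickle.dump((c,s),open(sys.argv[2]+'.pkl','wb'))
a=R.from_quat(s['tcp_rot']).as_matrix()
print(s['time'],s['eef_pos'],'toolx',a[:,0],'z',a[:,2],s['contact_force'],s['opening'])
cv2.imwrite('pics/'+sys.argv[2]+'.png',c['color'][:,:,::-1])
E
python3 look.py wrist w1
```

```text
1.35 [ 0.43482282 -0.09222181  0.16627187] toolx [ 0.99290541  0.11889773 -0.00147437] z [-0.001799    0.00262306 -0.99999494] [ 0.56371864 -1.35206958 -0.3338366 ] 0.9951404231449237
```

View pics/w1.png

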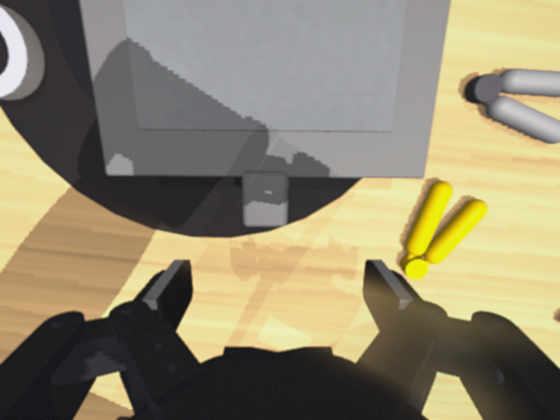

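Run:
```python
from h import *
c,s=pickle.load(open('w1.pkl','rb'))
for n,uv,z in(('tabfrontL',(246,226),.089),('tabfrontR',(287,226),.089),('tabedge',(266,178),.083),('lidFL',(107,176),.083),('lidFR',(424,178),.083),('tcpproj',None,0)):
    if uv: print(n,onz(c,uv,z,s))
print(proj(c,[s['eef_pos']],s))
b=np.array([.5813,-.0633]);Y=.1115;Rm=np.array([[np.cos(Y),-np.sin(Y)],[np.sin(Y),np.cos(Y)]])
for p in([-.155,.018],[-.155,-.018],[-.115,0],[-.115,.125],[-.115,-.125]):print(p,b+Rm@p)
```

```text
tabfrontL [ 0.42737871 -0.06756804  0.089     ]
tabfrontR [ 0.43129922 -0.10000882  0.089     ]
tabedge [ 0.46656682 -0.07909444  0.083     ]
lidFL [0.4532953  0.04424521 0.083     ]
lidFR [ 0.48129892 -0.20141508  0.083     ]
[[277.66528292 265.15072224]]
[-0.155, 0.018] [ 0.42525966 -0.06265849]
[-0.155, -0.018] [ 0.42926535 -0.09843494]
[-0.115, 0] [ 0.46701411 -0.07609595]
[-0.115, 0.125] [0.45310548 0.04812784]
[-0.115, -0.125] [ 0.48092275 -0.20031974]
```

>>> {"api": "move_arm", "payload": {"plan": [2,4,-20,0,0,0,70,2,4,-25,0,0,0,70,2,3,-25,0,0,0,70,1,0,-22,0,0,0,70,0,0,-12,0,0,0,70,0,0,0,0,0,0,70]}}

```text
time: 2.0
eef_pos: [0.4405, -0.0871, 0.0619]
tcp_rot: [0.998, 0.055, -0.002, -0.001]
contact_force: [-0.7, 0.6, 1.4]
opening: 0.819
finger_force: 0.0
```

>>> {"api": "move_arm", "payload": {"plan": [1,5,0,0,0,0,60,0,0,0,0,0,0,30,0,0,0,0,0,0,30,0,0,0,0,0,0,30,0,0,0,0,0,0,30,0,0,0,0,0,0,30]}}

```text
time: 2.6
eef_pos: [0.4437, -0.0801, 0.0654]
tcp_rot: [0.998, 0.055, 0.001, -0.002]
contact_force: [-1.7, 6.5, 7.6]
opening: 0.41
finger_force: 59.6
```

```bash
cat > arc.py <<'E'
import numpy as np,sys
Y=.1125;r=216.;a,b,n=float(sys.argv[1]),float(sys.argv[2]),int(sys.argv[3])
th=np.linspace(a,b,n+1);x=75-r*np.cos(th)+7*np.sin(th);z=75+r*np.sin(th)+7*np.cos(th)
P=np.c_[582+x*np.cos(Y),-65.5+x*np.sin(Y),z];print(np.round(P[[0,-1]],0));print(np.round(np.diff(P,axis=0),0).tolist())
E
python3 arc.py 0 1.7 24
```

```text
[[442. -81.  82.]
 [691. -53. 288.]]
[[1.0, 0.0, 15.0], [2.0, 0.0, 15.0], [3.0, 0.0, 15.0], [4.0, 0.0, 15.0], [5.0, 1.0, 14.0], [6.0, 1.0, 14.0], [7.0, 1.0, 13.0], [8.0, 1.0, 13.0], [9.0, 1.0, 12.0], [10.0, 1.0, 12.0], [11.0, 1.0, 11.0], [11.0, 1.0, 10.0], [12.0, 1.0, 9.0], [13.0, 1.0, 8.0], [13.0, 1.0, 7.0], [14.0, 2.0, 7.0], [14.0, 2.0, 6.0], [15.0, 2.0, 5.0], [15.0, 2.0, 3.0], [15.0, 2.0, 2.0], [15.0, 2.0, 1.0], [15.0, 2.0, 0.0], [15.0, 2.0, -1.0], [15.0, 2.0, -2.0]]
```

Gripped on the tab (opening ≈35 mm). Lifting.

>>> {"api": "move_arm", "payload": {"plan": [1,0,15,0,0,0,30,2,0,15,0,0,0,30,3,0,15,0,0,0,30,4,0,15,0,0,0,30,5,1,14,0,0,0,30,6,1,14,0,0,0,30,7,1,13,0,0,0,30,8,1,13,0,0,0,30,9,1,12,0,0,0,30,10,1,12,0,0,0,30,11,1,11,0,0,0,30,11,1,10,0,0,0,30]}}

```text
time: 3.8
eef_pos: [0.5185, -0.0719, 0.2209]
tcp_rot: [0.998, 0.056, -0.003, -0.002]
contact_force: [0.4, 4.4, -8.6]
opening: 0.408
finger_force: 61.0
```

>>> {"api": "move_arm", "payload": {"plan": [12,1,9,0,0,0,30,13,1,8,0,0,0,30,13,1,7,0,0,0,30,14,2,7,0,0,0,30,14,2,6,0,0,0,30,15,2,5,0,0,0,30,15,2,3,0,0,0,30,15,2,2,0,0,0,30,15,2,1,0,0,0,30,15,2,0,0,0,0,30,15,2,-1,0,0,0,30,15,2,-2,0,0,0,30]}}

```text
time: 5.0
eef_pos: [0.6898, -0.053, 0.2674]
tcp_rot: [0.998, 0.056, -0.003, 0.001]
contact_force: [-1.5, -1.6, -0.1]
opening: 0.41
finger_force: 64.1
```

```bash
python3 look.py scene s1
```

```text
5.0 [ 0.68978502 -0.05297474  0.26743212] toolx [ 0.99372268  0.11173008 -0.0056234 ] z [-0.00549793 -0.00143105 -0.99998386] [-1.5484952  -1.64202719 -0.12634752] 0.4102337387305596
```

View pics/s1.png

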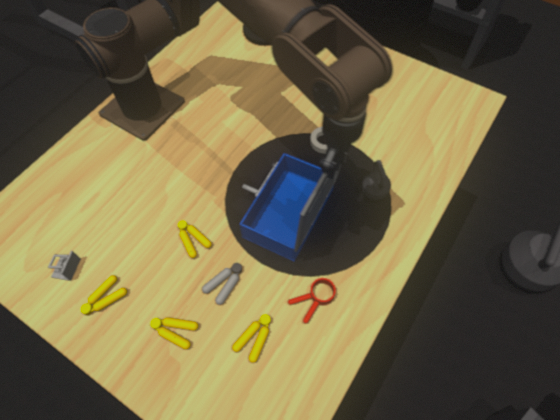

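>>> {"api": "move_arm", "payload": {"plan": [0,0,0,0,0,0,65,0,0,0,0,0,0,65,0,0,0,0,0,0,65,0,0,20,0,0,0,65,-2,0,30,0,0,0,75,-12,-28,10,0,0,8,80,-15,-32,0,0,0,8,80,-15,-32,0,0,0,8,80,-15,-32,-5,0,0,8,80,-15,-32,-20,0,0,8,80,-15,-32,-20,0,0,8,80,-15,-32,-20,0,0,8,80]}}

```text
time: 6.25
eef_pos: [0.5861, -0.2738, 0.263]
tcp_rot: [0.854, 0.52, 0.001, 0.001]
contact_force: [0.8, 0.4, 0.4]
opening: 0.941
finger_force: 0.0
```

>>> {"api": "move_arm", "payload": {"plan": [-14,-28,-25,0,0,8,80,-14,-20,-25,0,0,8,80,-2,-4,-15,0,0,6.7,80,0,0,0,0,0,0,80]}}

```text
time: 6.65
eef_pos: [0.5548, -0.3247, 0.1948]
tcp_rot: [0.738, 0.675, -0.0, -0.002]
contact_force: [-0.8, -0.8, -0.8]
opening: 0.933
finger_force: 0.0
```

```bash
python3 look.py wrist w2
```

```text
6.65 [ 0.55483198 -0.32466085  0.19483471] toolx [0.08784923 0.99612971 0.00284907] z [-0.00362323  0.00317964 -0.99998838] [-0.82257252 -0.8058013  -0.81432083] 0.9328173713385115
```

View pics/w2.png

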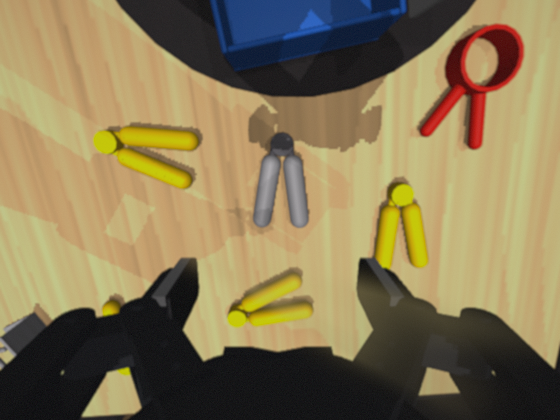

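Run:
```python
from h import *
c,s=pickle.load(open('w2.pkl','rb'))
q={n:onz(c,uv,.011,s) for n,uv in(('coil',(282,144)),('coiltop',(282,133)),('A',(262,217)),('B',(299,217)),('tips',(281.5,227)))}
print(q);m=(q['A']+q['B'])/2;u=q['coil']-m;print('yaw',np.arctan2(u[1],u[0]),np.linalg.norm(u),'mid',(q['coiltop']+q['tips'])/2)
```

```text
{'coil': array([ 0.56422778, -0.27126415,  0.011     ]), 'coiltop': array([ 0.56519504, -0.25968628,  0.011     ]), 'A': array([ 0.53388682, -0.35247896,  0.011     ]), 'B': array([ 0.57714265, -0.35623701,  0.011     ]), 'tips': array([ 0.55565056, -0.36681287,  0.011     ])}
yaw 1.466320250723585 0.08354940018388174 mid [ 0.5604228  -0.31324958  0.011     ]
```

>>> {"api": "move_arm", "payload": {"plan": [2,-2,-40,0,0,-1,80,2,-1.5,-45,0,0,0,80,0,0,-45,0,0,0,80,0,0,-35,0,0,0,80,0,0,-18,0,0,0,80,0,0,-5,0,0,0,80,0,0,0,0,0,0,80]}}

```text
time: 7.4
eef_pos: [0.5621, -0.3286, 0.0109]
tcp_rot: [0.743, 0.67, 0.0, 0.001]
contact_force: [0.7, 0.2, 0.1]
opening: 0.936
finger_force: 0.0
```

>>> {"api": "move_arm", "payload": {"plan": [-3,0,-7,0,0,0,80,0,0,-2,0,0,0,52,0,0,0,0,0,0,45,0,0,0,0,0,0,45,0,0,0,0,0,0,45,0,0,0,0,0,0,45]}}

```text
time: 8.0
eef_pos: [0.5586, -0.3289, 0.0025]
tcp_rot: [0.743, 0.67, 0.0, 0.001]
contact_force: [-1.8, 0.9, 5.3]
opening: 0.665
finger_force: 62.0
```

>>> {"api": "move_arm", "payload": {"plan": [0,0,30,0,0,0,45,0,0,40,0,0,0,45,0,0,40,0,0,0,45,0,20,30,0,0,-7,45,0,27,10,0,0,-8,45,1,27,0,0,0,-8,45,1,27,0,0,0,-8,45,1,27,0,0,0,-8,45,1,27,0,0,0,-8,45,1,27,0,0,0,-8,45,1,27,0,0,0,-8,45,0,27,0,0,0,-8,45]}}

```text
time: 9.2
eef_pos: [0.5633, -0.0909, 0.1499]
tcp_rot: [0.994, 0.111, -0.0, -0.0]
contact_force: [-0.2, -0.6, -3.2]
opening: 0.661
finger_force: 63.9
```

>>> {"api": "move_arm", "payload": {"plan": [0,20,-10,0,0,-6.6,45,0,5,-10,0,0,0,45,0,0,0,0,0,0,45]}}

```text
time: 9.5
eef_pos: [0.5621, -0.0662, 0.128]
tcp_rot: [0.998, 0.058, -0.002, -0.001]
contact_force: [-1.0, 0.5, -3.4]
opening: 0.658
finger_force: 63.8
```

```bash
python3 look.py wrist w3
```

```text
9.5 [ 0.56210523 -0.06621532  0.12798462] toolx [ 0.99316863  0.11659898 -0.00455616] z [-0.00471664  0.00110042 -0.99998827] [-1.00540091  0.53712512 -3.40319166] 0.6583740324197999
```

View pics/w3.png

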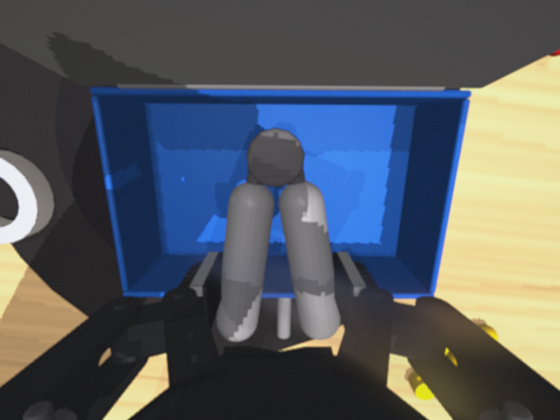

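Run:
```python
from h import *
c,s=pickle.load(open('w3.pkl','rb'))
Y=.1125;b=np.array([.582,-.0655]);Rm=np.array([[np.cos(Y),-np.sin(Y)],[np.sin(Y),np.cos(Y)]])
f=lambda uv,z:np.round((onz(c,uv,z,s)[:2]-b)@Rm,4)
for n,uv,z in(('FL out',(123,296),.075),('FR out',(436,295),.075),('RL out',(93,91),.075),('RR out',(469,93),.075),('coiltop',(275,130),.1365),('coil',(275,158),.145),('tipL',(237,340),.1365),('tipR',(320,338),.1365),('pinend',(283,337),.05),('pintip2',(283,300),.05)):print(n,f(uv,z))
```

```text
FL out [-0.0732  0.1194]
FR out [-0.0711 -0.1193]
RL out [0.0723 0.117 ]
RR out [ 0.0722 -0.1172]
coiltop [0.0501 0.003 ]
coil [0.0388 0.0029]
tipL [-0.0609  0.0236]
tipR [-0.0594 -0.0218]
pinend [-0.1307 -0.0038]
pintip2 [-0.0925 -0.0034]
```

>>> {"api": "move_arm", "payload": {"plan": [2,0,-30,0,0,0,45,2,0,-35,0,0,0,45,0,0,-28,0,0,0,45,0,0,-16,0,0,0,45,0,0,-6,0,0,0,45,0,0,0,0,0,0,45]}}

```text
time: 10.15
eef_pos: [0.5681, -0.0678, 0.0154]
tcp_rot: [0.998, 0.056, -0.0, -0.0]
contact_force: [0.2, 0.8, -2.6]
opening: 0.659
finger_force: 63.6
```

>>> {"api": "move_arm", "payload": {"plan": [0,0,-5,0,0,0,45,0,0,-2,0,0,0,45,0,0,0,0,0,0,75,0,0,0,0,0,0,75,0,0,0,0,0,0,75,0,0,0,0,0,0,75,0,0,25,0,0,0,75,0,0,40,0,0,0,75,0,0,40,0,0,0,75,0,0,40,0,0,0,75,-10,-2,10,0,0,0,60,-25,-4,0,0,0,0,50]}}

```text
time: 11.35
eef_pos: [0.5358, -0.0739, 0.1678]
tcp_rot: [0.998, 0.057, 0.004, 0.002]
contact_force: [0.7, -1.1, 0.1]
opening: 0.586
finger_force: 0.0
```

>>> {"api": "move_arm", "payload": {"plan": [-35,-5,0,0,0,0,45,-25,-4,0,0,0,0,45,-7,-1,-10,0,0,0,45,0,0,0,0,0,0,45]}}

```text
time: 11.75
eef_pos: [0.4647, -0.0829, 0.1522]
tcp_rot: [0.998, 0.056, -0.001, -0.0]
contact_force: [0.3, -0.0, -0.2]
opening: 0.526
finger_force: 0.0
```

```bash
python3 look.py wrist w4
```

```text
11.75 [ 0.46472911 -0.08289824  0.15218056] toolx [ 0.99367801  0.11225659 -0.00156893] z [-1.67744690e-03  8.72263435e-04 -9.99998213e-01] [ 0.31997604 -0.01703341 -0.20541225] 0.5264609595826247
```

View pics/w4.png

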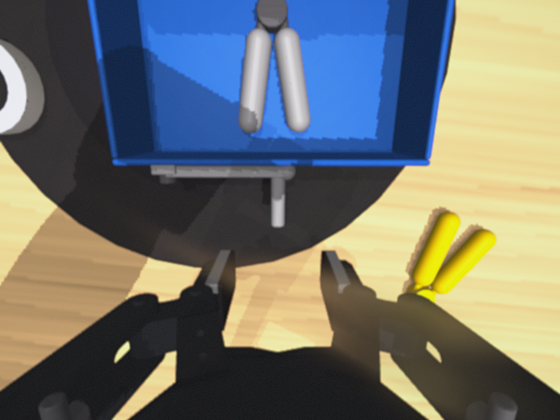

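>>> {"api": "move_arm", "payload": {"plan": [2,0,-35,0,0,0,45,0,0,-40,0,0,0,45,0,0,-30,0,0,0,45,0,0,-15,0,0,0,45,0,0,-7,0,0,0,45,0,0,0,0,0,0,40,0,0,0,0,0,0,5,0,0,0,0,0,0,5,0,0,0,0,0,0,5,0,0,0,0,0,0,5]}}

```text
time: 12.8
eef_pos: [0.4692, -0.0823, 0.028]
tcp_rot: [0.998, 0.056, 0.002, -0.001]
contact_force: [1.2, 4.9, 1.8]
opening: 0.111
finger_force: 58.4
```

Run:
```python
import numpy as np
p=np.linspace(0,1.76,17);y=90-95*np.cos(p);z=45+95*np.sin(p)
print(np.round(np.diff(np.c_[-.1123*y,.9937*y,z],axis=0),0).tolist())
```

```text
[[-0.0, 1.0, 10.0], [-0.0, 2.0, 10.0], [-0.0, 3.0, 10.0], [-0.0, 4.0, 10.0], [-1.0, 5.0, 9.0], [-1.0, 6.0, 9.0], [-1.0, 7.0, 8.0], [-1.0, 8.0, 7.0], [-1.0, 8.0, 6.0], [-1.0, 9.0, 5.0], [-1.0, 9.0, 4.0], [-1.0, 10.0, 3.0], [-1.0, 10.0, 2.0], [-1.0, 10.0, 1.0], [-1.0, 10.0, -0.0], [-1.0, 10.0, -1.0]]
```

>>> {"api": "move_arm", "payload": {"plan": [0,1,10,0,0,0,5,0,2,10,0,0,0,5,0,3,10,0,0,0,5,0,4,10,0,0,0,5,-1,5,9,0,0,0,5,-1,6,9,0,0,0,5,-1,7,8,0,0,0,5,-1,8,7,0,0,0,5]}}

```text
time: 13.6
eef_pos: [0.4657, -0.0507, 0.1033]
tcp_rot: [0.998, 0.058, 0.002, 0.005]
contact_force: [-1.8, -10.5, 9.6]
opening: 0.113
finger_force: 59.0
```

>>> {"api": "move_arm", "payload": {"plan": [-1,8,6,0,0,0,5,-1,9,5,0,0,0,5,-1,9,4,0,0,0,5,-1,10,3,0,0,0,5,-1,10,2,0,0,0,5,-1,10,1,0,0,0,5,-1,10,0,0,0,0,5,-1,11,-1,0,0,0,5,0,0,0,0,0,0,5]}}

```text
time: 14.5
eef_pos: [0.4602, 0.0295, 0.125]
tcp_rot: [0.998, 0.056, 0.006, 0.002]
contact_force: [2.3, -2.5, 10.4]
opening: 0.114
finger_force: 62.7
```

>>> {"api": "move_arm", "payload": {"plan": [0,0,0,0,0,0,45,0,0,0,0,0,0,45,0,0,0,0,0,0,45,0,0,20,0,0,0,45,0,0,40,0,0,0,45,0,0,45,0,0,0,60,10,-5,45,0,0,0,70,35,-11,40,0,0,0,70,45,-15,25,0,0,0,70,48,-16,0,0,0,0,70]}}

```text
time: 15.5
eef_pos: [0.59, -0.0155, 0.3352]
tcp_rot: [0.998, 0.057, 0.004, 0.001]
contact_force: [0.6, 0.5, 0.8]
opening: 0.818
finger_force: 0.0
```

Run:
```python
from h import *
from plant import ctrl,cams
s=ctrl.get_state();c=cams.read_camera('top');print(s['time'],s['eef_pos'])
c0=pickle.load(open('d0.pkl','rb'))['top']
sc=cams.read_camera('scene');pickle.dump((c,sc),open('p5.pkl','wb'))
Y=.1125;w=lambda p:np.r_[.582+p[0]*np.cos(Y)-p[1]*np.sin(Y),-.0655+p[0]*np.sin(Y)+p[1]*np.cos(Y),p[2]]
for nm,cc in(('top',c),('scene',sc)):
  for lab,fn in(('lying',lambda r:(-.083,.09-r,.052)),('up',lambda r:(-.083,.09+.178*r,.045+.984*r))):
    for r in(.03,.06,.08,.1):
        u,v=np.round(proj(cc,w(fn(r)))[0]).astype(int);print(nm,lab,r,(u,v),cc['color'][v,u])
```

```text
15.5 [ 0.58999114 -0.01548801  0.33517928]
top lying 0.03 (np.int64(251), np.int64(235)) [21 20 26]
top lying 0.06 (np.int64(263), np.int64(234)) [21 23 24]
top lying 0.08 (np.int64(270), np.int64(234)) [22 22 24]
top lying 0.1 (np.int64(277), np.int64(233)) [103 105 106]
top up 0.03 (np.int64(237), np.int64(236)) [57 49 40]
top up 0.06 (np.int64(234), np.int64(236)) [79 64 53]
top up 0.08 (np.int64(232), np.int64(236)) [45 38 32]
top up 0.1 (np.int64(230), np.int64(236)) [42 36 30]
scene lying 0.03 (np.int64(271), np.int64(173)) [ 41  57 100]
scene lying 0.06 (np.int64(266), np.int64(181)) [ 41  60 102]
scene lying 0.08 (np.int64(262), np.int64(187)) [42 58 98]
scene lying 0.1 (np.int64(258), np.int64(193)) [ 45  60 101]
scene up 0.03 (np.int64(277), np.int64(158)) [80 78 74]
scene up 0.06 (np.int64(278), np.int64(150)) [78 75 72]
scene up 0.08 (np.int64(278), np.int64(144)) [80 77 72]
scene up 0.1 (np.int64(279), np.int64(138)) [118 115 110]
```

>>> {"api": "move_arm", "payload": {"plan": [40,-12,0,0,0,0,70,40,-12,0,0,0,0,70,28,-9,0,0,0,0,70,4,-1,-5,0,0,0,70,0,0,-10,0,0,0,70,0,0,0,0,0,0,70]}}

```text
time: 16.2
eef_pos: [0.6976, -0.0484, 0.3116]
tcp_rot: [0.998, 0.057, -0.003, -0.001]
contact_force: [0.2, 0.3, -0.2]
opening: 0.819
finger_force: 0.0
```

>>> {"api": "move_arm", "payload": {"plan": [9,-2,0,0,0,0,70,2,-1,-15,0,0,0,70,0,0,-20,0,0,0,65,0,0,-10,0,0,0,60,0,0,0,0,0,0,60]}}

```text
time: 16.7
eef_pos: [0.7093, -0.0518, 0.2665]
tcp_rot: [0.998, 0.057, -0.002, -0.001]
contact_force: [0.3, 0.9, -0.4]
opening: 0.707
finger_force: 0.0
```

>>> {"api": "move_arm", "payload": {"plan": [0,0,0,0,0,0,30,0,0,0,0,0,0,30,0,0,0,0,0,0,30,0,0,0,0,0,0,30,0,0,0,0,0,0,30]}}

```text
time: 17.2
eef_pos: [0.7108, -0.0508, 0.2713]
tcp_rot: [0.998, 0.057, 0.001, -0.001]
contact_force: [-1.5, 5.3, 3.2]
opening: 0.409
finger_force: 62.4
```

```bash
python3 arc.py 1.78 0.47 24
```

```text
[[708. -51. 285.]
 [468. -78. 179.]]
[[-11.0, -1.0, 3.0], [-12.0, -1.0, 2.0], [-12.0, -1.0, 1.0], [-12.0, -1.0, 1.0], [-12.0, -1.0, -0.0], [-12.0, -1.0, -1.0], [-12.0, -1.0, -1.0], [-12.0, -1.0, -2.0], [-11.0, -1.0, -3.0], [-11.0, -1.0, -3.0], [-11.0, -1.0, -4.0], [-11.0, -1.0, -4.0], [-11.0, -1.0, -5.0], [-10.0, -1.0, -6.0], [-10.0, -1.0, -6.0], [-10.0, -1.0, -7.0], [-9.0, -1.0, -7.0], [-9.0, -1.0, -8.0], [-8.0, -1.0, -8.0], [-8.0, -1.0, -9.0], [-7.0, -1.0, -9.0], [-7.0, -1.0, -9.0], [-6.0, -1.0, -10.0], [-6.0, -1.0, -10.0]]
```

>>> {"api": "move_arm", "payload": {"plan": [-11,-1,3,0,0,0,30,-12,-1,2,0,0,0,30,-12,-1,1,0,0,0,30,-12,-2,1,0,0,0,30,-12,-1,0,0,0,0,30,-12,-1,-1,0,0,0,30,-12,-1,-1,0,0,0,30,-12,-2,-2,0,0,0,30,-11,-1,-3,0,0,0,30,-11,-1,-3,0,0,0,30,-11,-1,-4,0,0,0,30,-11,-2,-4,0,0,0,30]}}

```text
time: 18.4
eef_pos: [0.573, -0.066, 0.262]
tcp_rot: [0.998, 0.057, 0.004, -0.001]
contact_force: [-1.0, 7.8, 5.8]
opening: 0.41
finger_force: 63.0
```

>>> {"api": "move_arm", "payload": {"plan": [-11,-1,-5,0,0,0,30,-10,-1,-6,0,0,0,30,-10,-1,-6,0,0,0,30,-10,-1,-7,0,0,0,30,-9,-1,-7,0,0,0,30,-9,-1,-8,0,0,0,30,-8,-1,-8,0,0,0,30,-8,-1,-9,0,0,0,30,-7,-1,-9,0,0,0,30,-6,-1,-7,0,0,0,30,0,0,0,0,0,0,30]}}

```text
time: 19.5
eef_pos: [0.4804, -0.0761, 0.187]
tcp_rot: [0.998, 0.057, -0.004, -0.002]
contact_force: [-12.4, 6.8, 11.0]
opening: 0.412
finger_force: 70.6
```

>>> {"api": "move_arm", "payload": {"plan": [-7,-1,-7,0,0,0,30,-5,0,-6,0,0,0,30,-2,0,-4,0,0,0,30,0,0,0,0,0,0,30]}}

```text
time: 19.9
eef_pos: [0.4686, -0.0774, 0.1697]
tcp_rot: [0.998, 0.056, -0.001, -0.001]
contact_force: [-4.2, 5.2, 4.3]
opening: 0.408
finger_force: 69.9
```

>>> {"api": "move_arm", "payload": {"plan": [-1,0,-3,0,0,0,30,-1,0,-2,0,0,0,30,0,0,0,0,0,0,30]}}

```text
time: 20.2
eef_pos: [0.4659, -0.0777, 0.1649]
tcp_rot: [0.998, 0.057, -0.002, -0.001]
contact_force: [-7.6, 5.3, 5.4]
opening: 0.41
finger_force: 70.3
```

>>> {"api": "move_arm", "payload": {"plan": [-1,0,-2,0,0,0,30,-1,0,-2,0,0,0,30,0,0,0,0,0,0,30]}}

```text
time: 20.5
eef_pos: [0.4637, -0.0779, 0.1608]
tcp_rot: [0.998, 0.057, -0.002, -0.0]
contact_force: [-7.8, 3.6, 5.5]
opening: 0.405
finger_force: 70.3
```

>>> {"api": "move_arm", "payload": {"plan": [-1,0,-2,0,0,0,30,-1,0,-2,0,0,0,30,0,0,0,0,0,0,30]}}

```text
time: 20.8
eef_pos: [0.4621, -0.0781, 0.1578]
tcp_rot: [0.998, 0.056, -0.002, -0.0]
contact_force: [-9.0, 4.0, 8.5]
opening: 0.405
finger_force: 70.8
```

Run:
```python
from h import *
from plant import cams
a=cams.read_camera('scene');b=cams.read_camera('top');pickle.dump((a,b),open('p6.pkl','wb'))
f=lambda c,u,v,w,h,k:cv2.resize(c['color'][v:v+h,u:u+w,::-1],None,fx=k,fy=k,interpolation=cv2.INTER_CUBIC)
cv2.imwrite('pics/p6.png',np.hstack([f(a,200,110,140,200,2.85),f(b,205,130,140,200,2.85)]))
```

```text
(no output)
```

View pics/p6.png

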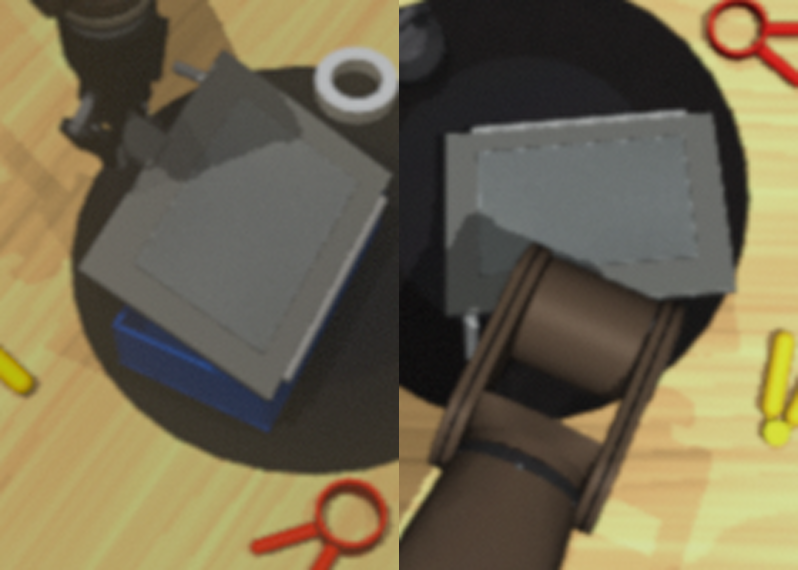

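Run:
```python
from h import *
from scipy.optimize import least_squares
S,T=pickle.load(open('p6.pkl','rb'))
k=2.85
s=(np.array([[222,54],[82,268]])+.5)/k-.5+[200,110];t=(np.array([[47,315],[336,292]])+.5)/k-.5+[205,130]
for a,b in zip(s,t):print(tri([ray(S,a),ray(T,b)]))
Y=.1125
def P(th):
    x=.075-.19*np.cos(th)+.008*np.sin(th);z=.075+.19*np.sin(th)+.008*np.cos(th)
    return np.array([[.582+x*np.cos(Y)-y*np.sin(Y),-.0655+x*np.sin(Y)+y*np.cos(Y),z] for y in(.125,-.125)])
for n,f in(('scene',lambda p:(proj(S,P(p[0]))-s).ravel()),('top',lambda p:(proj(T,P(p[0]))-t).ravel())):
    r=least_squares(f,[.47]);print(n,r.x,np.round(r.fun,1))
```

```text
(array([0.47430445, 0.05027437, 0.15478835]), [np.float64(0.0014462293575464732), np.float64(0.0014462293575464948)])
(array([ 0.50231901, -0.19626352,  0.15875125]), [np.float64(0.0009099756179136176), np.float64(0.0009099756179135607)])
scene [0.43487651] [ 0.1 -1.5 -1.5  0.6]
top [0.43450753] [ 0.8  0.3  1.5 -0.4]
```

>>> {"api": "move_arm", "payload": {"plan": [-1,0,-3,0,0,0,30,0,0,-3,0,0,0,30,0,0,0,0,0,0,30]}}

```text
time: 21.2
eef_pos: [0.4618, -0.0782, 0.1569]
tcp_rot: [0.998, 0.057, -0.002, -0.0]
contact_force: [-20.1, 7.3, 31.6]
opening: 0.408
finger_force: 73.5
```

>>> {"api": "move_arm", "payload": {"plan": [1,0,3,0,0,0,30,0,0,4,0,0,0,30,0,0,0,0,0,0,30]}}

```text
time: 21.5
eef_pos: [0.4626, -0.078, 0.1586]
tcp_rot: [0.998, 0.056, -0.001, -0.0]
contact_force: [-5.5, 2.8, 3.4]
opening: 0.409
finger_force: 70.3
```

>>> {"api": "move_arm", "payload": {"plan": [0,0,0,0,0,0,45,0,0,0,0,0,0,60,0,0,0,0,0,0,60,0,0,0,0,0,0,60,-3,0,15,0,0,0,60,-3,0,30,0,0,0,60,0,0,45,0,0,0,60,0,0,45,0,0,0,60,0,-20,20,0,0,0,60,0,-40,0,0,0,0,60,0,-45,0,0,0,0,60,0,-45,0,0,0,0,60]}}

```text
time: 22.7
eef_pos: [0.4576, -0.2297, 0.3132]
tcp_rot: [0.998, 0.057, 0.0, 0.001]
contact_force: [0.7, -0.1, -0.1]
opening: 0.704
finger_force: 0.0
```

>>> {"api": "move_arm", "payload": {"plan": [0,-40,0,0,0,0,60,0,-20,0,0,0,0,60,0,0,0,0,0,0,60,0,0,0,0,0,0,60]}}

```text
time: 23.1
eef_pos: [0.4576, -0.2876, 0.3123]
tcp_rot: [0.998, 0.056, -0.0, -0.001]
contact_force: [0.8, 1.0, -0.3]
opening: 0.705
finger_force: 0.0
```

Run:
```python
from h import *
from plant import cams,ctrl
S0,T0=pickle.load(open('p6.pkl','rb'));S=cams.read_camera('scene');s=ctrl.get_state();print(s['contact_force'],s['eef_pos'])
a=S0['color'][200:270,215:340].astype(float);b=S['color'][200:270,215:340].astype(float)
print('diff',abs(a-b).mean(),cv2.phaseCorrelate(a.mean(2),b.mean(2)))
# pin and front-left lid corner
def patch(c):return c['color'][125:140,255:285].mean(2)
print(np.round(patch(S0)[::4,::4]),np.round(patch(S)[::4,::4]))
```

```text
[ 1.15914205 -0.13654002 -0.5435047 ] [ 0.45769937 -0.2870679   0.31252191]
diff 5.219428571428572 ((0.49601045283855427, 0.030335636804665), 0.8912911689174234)
[[ 36.  93.  97.  96. 101. 104. 102. 147.]
 [ 35.  95.  95. 101. 102.  99.  75. 131.]
 [ 38.  95.  93.  97. 103.  84.  74.  73.]
 [ 51. 104.  97.  77.  98.  75.  75.  73.]] [[ 97. 103.  99. 145. 150. 151. 150. 149.]
 [101. 100.  97. 148. 151. 142. 105. 144.]
 [100.  99. 143. 141. 150. 106. 102. 102.]
 [ 98. 105. 101. 102. 118. 102. 102. 103.]]
```

```bash
python3 -c "
from plant import order;print(order.sign_off())"
```

```text
the job is handed in; nothing more can be done
None
```

The job is handed in: the lid is propped on the raised stay with the trainer flat inside, and the ring, kettlebell and clip were not touched. `sign_off()` returned no verdict, and my camera fit put the lid at about 0.435 rad with a few hundredths of error, so it is inside the 0.42–0.52 window but near its low end.

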